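# Put the solvents away: load the caddy, then hold the safety chest open

### The arm

A 7-joint arm with a two-finger parallel gripper is mounted at the origin on the work surface. World frame = base frame: x ahead of the robot, y to its left, z up, the work surface at z = 0. Lengths are in mm, angles in rad, forces in N, time in s.
With the tool pointing down it reaches from about 400 to 850 mm from the base axis. Payload 6.9 kg.
Tool frame: the origin (TCP) lies between the finger pads; the fingertips stand 11 mm ahead of it and the grasp point (between the pads) lies 8 mm behind it; z points along the fingers, y is the line along which they close (so a half turn about z gives the same grasp; the last joint's range is limited). The gripper opens to 85 mm and grips with 20 to 120 N. Pads are 22 mm wide; open, the fingers measure 114 mm over their backs; the gripper's body (76 mm by 85 mm) begins 54 mm behind the grasp point. The pads swing forward as they close: fully open they stand 13 mm farther back than shut.
Start: joints at [1.423, 0.507, -0.238, 1.5, 0.126, 1.149, -0.155], TCP at [156.293, -605.132, 242.275] pointing down, gripper open.
Joint ranges: [-3.08, 3.08], [-0.24, 2.05], [-1.43, 1.35], [0, 2.5], [-1.52, 4.66], [0.17, 1.96], [-2.89, 2.89]. Speed limits (rad/s): [2.39, 2.39, 3.14, 3.14, 3.14, 3.14, 3.14].

### API

Orientations are given as [roll, pitch, yaw] about the fixed x, y, z axes, in that order (R = Rz(yaw) Ry(pitch) Rx(roll)).
In Python, from cell import r gives the robot as it stands. The module is installed in compiled form; this text tells all that it offers.
- The arm moves only by the shell command python3 -m handwheel 'ROWS'. ROWS is JSON, a list of rows, each a list of 3 entries, a list of its own where there are three numbers: the shift along the world's x, y, z in mm, then the turn, a rotation vector about the world's x, y, z in degrees, then the opening in per cent of the stroke, from 0 (shut) to 100 (fully open). A call has 1 to 20 rows; each row is the pose to reach, as a shift and turn from the pose commanded when the call began; what a row does not reach only later rows make up. A row lasts 1/8 s, in which the tool goes at most 62.5 mm and 10.7 degrees, less where a joint would pass 70% of its speed; a pose out of reach is approached as far as the arm can. A call with a gripper value outside its range is refused whole. The fingers move at their own pace and stop on an object; the grip force is fixed at half the most. Time passes only in rows, so rows that repeat a pose let the fingers close. It gives the time, the measured TCP pose, the force, the opening and the grip force at its end, in the units of the state.
- r.get_state(): the state, without advancing time (a new reading comes with each control period).
- r.grab_frame(name): name is "scene" or "top"; returns the picture (384x512x3 uint8, red, green, blue); there is no depth.
- r.camera_info(name): a dict with "fx", "fy", "cx", "cy" (pixels), "R" (3x3) and "t" (3): a world point X has camera coordinates R X + t. Camera axes: x right, y down, z forward; pixel columns grow to the right and rows downward; lengths in mm; the calibration is good to about 2 mm. A picture is of the moment at which its call begins. camera_info takes no time and is no camera call.
- r.sign_off(): hands the job in; it is judged then, once.
The state is a dict: "clock": time; "q": joint angles; "dq": joint speeds; "joint_torque": joint torques, N m; "eef_pos": TCP position; "eef_rot": TCP orientation; "force": force on the tool from outside, world axes, zero at the start; "wrist_torque": the same for the moment, N m; "opening": finger opening in mm; "finger_force": force on a finger pad.
Only numpy, scipy, OpenCV 4.12 (cv2) and the standard library are available. Lean on these libraries where they do the work, as an engineer would, in place of code of your own. Each camera call takes 0.05 s, during which the arm holds its last target. There are 200 camera calls.

### The job

Two amber solvent bottles are still standing out on the model-making bench: set each of them down upright in an empty cell of the divided plywood caddy, one to a cell, without dropping them. Then lift the self-closing lid of the yellow safety chest and, with the gripper, hold it open at 60 degrees from closed so that a colleague can lower the caddy in; the program finishes while still holding the lid there, because it falls shut as soon as it is let go. Leave the white glue bottles, the bottles already in the caddy and everything else on the bench where they are.

Things in the scene. Friction and masses are not known exactly. Their poses are not given: they have to be found in the camera images.
- amber_1: Amber glass solvent bottle with a paper label and a black screw cap: body 48 mm diameter up to 56 mm high, sloping shoulder to 68 mm, cap 33 mm diameter from 68 to 96 mm (the top); about 0.16 kg. Origin: centre of its underside, z up. Starts on the bench in a row (about 84 mm apart along x) with the other one and the glue bottles, in any order.
- amber_2: Amber glass solvent bottle with a paper label and a black screw cap: body 48 mm diameter up to 56 mm high, sloping shoulder to 68 mm, cap 33 mm diameter from 68 to 96 mm (the top); about 0.16 kg. Origin: centre of its underside, z up. Starts on the bench in the same row as amber_1.
- amber_3: Amber glass solvent bottle with a paper label and a black screw cap: body 48 mm diameter up to 56 mm high, sloping shoulder to 68 mm, cap 33 mm diameter from 68 to 96 mm (the top); about 0.16 kg. Origin: centre of its underside, z up. It is already in the caddy and stays there.
- amber_4: Amber glass solvent bottle with a paper label and a black screw cap: body 48 mm diameter up to 56 mm high, sloping shoulder to 68 mm, cap 33 mm diameter from 68 to 96 mm (the top); about 0.16 kg. Origin: centre of its underside, z up. It is already in the caddy and stays there.
- glue_1: White plastic glue bottle with a blue band and an orange nozzle, not a solvent: 48 mm diameter up to 78 mm, 126 mm high in all. Origin: centre of its underside, z up. It stays out where it stands.
- glue_2: White plastic glue bottle with a blue band and an orange nozzle, not a solvent: 48 mm diameter up to 78 mm, 126 mm high in all. Origin: centre of its underside, z up. It stays out where it stands.
- caddy: Loose plywood carrier, 138 mm (its x) by 204 mm (its y), 60 mm high, 0.8 kg; walls and dividers 6 mm thick, all 60 mm high; floor 6 mm thick. Six cells 60 mm square, centres at x = -33, 33 mm, y = -66, 0, 66 mm. Taken at the start: (33, 0) by amber_3 and (-33, -66) by amber_4. Cleats on the short sides reach 112 mm from the centre. Origin: centre of its underside, z up.
- chest: Yellow steel safety chest fixed to the bench, empty: 200 mm deep (its x), 260 mm wide (its y), 135 mm high to the box rim. Its front is its own -x side, towards the robot; the lid is hinged along the far (+x) top edge, the hinge line parallel to its y. Carry handles reach 24 mm out of its sides. Origin: centre of its underside, z up.
- lid (a joint): Lid angle in rad about the hinge: 0 closed, growing as the front edge rises; 60 degrees is 1.047, stop at 1.75. Weight (0.6 kg) and a spring close it from every angle to beyond 60 degrees: about 4 N at the grip holds it up, both near closed and at 60. Hardly any friction. The lid: steel sheet 268 mm wide, 204 mm from hinge line to front edge, 3 mm thick, with a skirt 17 mm deep at front and sides.
- lid_hinge (a point): Middle of the lid's hinge line: on the chest, 100 mm behind its centre (+x) and 138 mm above its underside.
- lid_grip (a point): Where to take the black lift grip: 232 mm from the hinge line, moves with the lid. The grip is a rounded block that sticks 49 mm straight out of the middle of the lid's front edge, 30 mm wide (along the hinge) and 12 mm thick, free below, above and at both sides; this point is at mid-thickness, 28 mm out from the edge. Pinched by its two sides it can pivot between the fingers.
- study_model: Folded cardboard study model on a white base 170 by 220 mm, about 110 mm high, behind the row of bottles and the caddy; stays put. Origin: centre of its underside.
- tape_roll: Roll of tape lying flat, 104 mm diameter, 24 mm high; stays put. Origin: centre of its underside.
- pencil_pot: Dark steel pot of pencils, 76 mm diameter, 95 mm high, pencils to 165 mm; stays put. Origin: centre of its underside.
Not all that is in view belongs to the job. There is more than one size of the caddy; the one meant has the size given above.

How it is judged (in metres and radians):
On the way, in this order (a step that is already met when the one before it is completed fails the run):
1. both amber bottles from the bench stand upright in cells of the caddy, released (x of amber_1 in the frame of caddy between -0.063 and 0.063 m and y of amber_1 in the frame of caddy between -0.096 and 0.096 m and z of amber_1 in the frame of caddy between -0.005 and 0.012 m and angle between each of amber_1, amber_2's own z axis and vertical below 0.15 rad and contact force between the fingers and amber_1 below 0.1 N and linear speed of each of amber_1, amber_2 below 0.03 m/s and x of amber_2 in the frame of caddy between -0.063 and 0.063 m and y of amber_2 in the frame of caddy between -0.096 and 0.096 m and z of amber_2 in the frame of caddy between -0.005 and 0.012 m and contact force between the fingers and amber_2 below 0.1 N), for 0.2 s.
2. then the robot lifts the chest's lid past 30 degrees (value of joint lid above 0.52 rad and contact force between the fingers and lid above 0.5 N), for 0.1 s.
At the end, for the whole second after the job is handed in: The fingers alone hold the lid still at 60 degrees (+-8); all four amber bottles stand upright (+-8 degrees) on cell floors of the caddy, the loaded two let go; caddy flat and within 40 mm, glue bottles, model, tape and pot upright and within 30 mm of their start (all of step 1 and value of joint lid between 0.908 and 1.187 rad and velocity of joint lid between -0.05 and 0.05 rad/s and contact force between the fingers and lid above 1 N and contact force between each of amber_1, amber_2, amber_3, amber_4, glue_1, glue_2, study_model, tape_roll, pencil_pot, caddy and lid below 0.1 N and x of amber_3 in the frame of caddy between -0.063 and 0.063 m and y of amber_3 in the frame of caddy between -0.096 and 0.096 m and z of amber_3 in the frame of caddy between -0.005 and 0.012 m and angle between each of amber_3, amber_4's own z axis and vertical below 0.15 rad and x of amber_4 in the frame of caddy between -0.063 and 0.063 m and y of amber_4 in the frame of caddy between -0.096 and 0.096 m and z of amber_4 in the frame of caddy between -0.005 and 0.012 m and distance of caddy from where it was at the start of the episode below 0.04 m and angle between caddy's own z axis and vertical below 0.1 rad and distance of each of glue_1, glue_2, study_model, tape_roll, pencil_pot from where it was at the start of the episode below 0.03 m and angle between each of glue_1, glue_2, study_model, tape_roll, pencil_pot's own z axis and vertical below 0.2 rad); the arm keeps its last pose, push and grip.
It fails at once if an amber bottle is dropped or knocked flying (moves faster than 0.45 m/s with no finger on it, a fall of about 10 mm) ((linear speed of amber_1 above 0.45 m/s and contact force between the fingers and amber_1 below 0.02 N) or (linear speed of amber_2 above 0.45 m/s and contact force between the fingers and amber_2 below 0.02 N) or (linear speed of amber_3 above 0.45 m/s and contact force between the fingers and amber_3 below 0.02 N) or (linear speed of amber_4 above 0.45 m/s and contact force between the fingers and amber_4 below 0.02 N)).
It fails at once if a glue bottle, the study model, the tape roll or the pencil pot is moved more than 30 mm or tipped more than 0.35 rad (distance of any of glue_1, glue_2, study_model, tape_roll, pencil_pot from where it was at the start of the episode above 0.03 m or angle between any of glue_1, glue_2, study_model, tape_roll, pencil_pot's own z axis and vertical above 0.35 rad).
It fails at once if the caddy is pushed more than 40 mm (distance of caddy from where it was at the start of the episode above 0.04 m).
It also fails if it takes over 70 s, if anything falls off the work surface, if the arm or the gripper's body presses on something with over 40 N, if the wrist force passes 120 N, or if a joint passes its speed limit or range.

## Working session

There is one attempt and no reset: what is moved stays moved. The work goes in short steps, Python scripts to look and compute and a shell command to move; the robot and the scene stay as the last step left them, time stands still between calls to the robot, and variables do not carry over. Pictures are saved under pics/ and viewed, at most 10 in all, crops included, and the job is handed in when it is done.

```bash
mkdir -p pics; python3 - <<'E'
from cell import r
import cv2
for n in ("scene","top"):
    im=r.grab_frame(n); cv2.imwrite(f"pics/{n}0.png",im[:,:,::-1])
    print(n,r.camera_info(n))
print(r.get_state())
E
```

```text
scene {'fx': 373.0881377309701, 'fy': 373.0881377309701, 'cx': 256.8352404719357, 'cy': 185.886588692935, 'R': array([[-0.69023568,  0.72353818,  0.00819758],
       [ 0.59447555,  0.57349948, -0.56364632],
       [-0.41252094, -0.38417554, -0.82597556]]), 't': array([ 353.44622579, -261.56103622, 1469.84060331])}
top {'fx': 360.63608641160465, 'fy': 360.63608641160465, 'cx': 254.6005284402353, 'cy': 184.3108699602095, 'R': array([[-0.00596772, -0.99973828,  0.02208506],
       [-0.98602243,  0.00220556, -0.16659803],
       [ 0.16650572, -0.02277057, -0.98577753]]), 't': array([  18.31513817,  531.13635112, 1232.58297738])}
{'clock': 0.1, 'q': array([ 1.4234908 ,  0.50827898, -0.23751638,  1.50105016,  0.12567885,
        1.14889336, -0.15479553]), 'dq': array([ 0.000284  , -0.00310869,  0.00155561, -0.00309382,  0.00112199,
        0.00018515, -0.00021323]), 'joint_torque': array([-5.02626674e-03, -6.21837616e+01, -2.19482124e+00, -2.50207311e+01,
        1.24766113e-02,  7.80269795e-03, -1.85487227e-05]), 'eef_pos': array([ 156.14361841, -604.72632092,  241.49442546]), 'eef_rot': array([-3.13994781e+00,  1.54573792e-05,  2.52801819e-01]), 'force': array([0.22956801, 0.74617896, 0.11688219]), 'wrist_torque': array([-0.00716327, -0.01562997, -0.00644856]), 'finger_force': 0.0, 'opening': 85.71020075321232}
```

View pics/scene0.png

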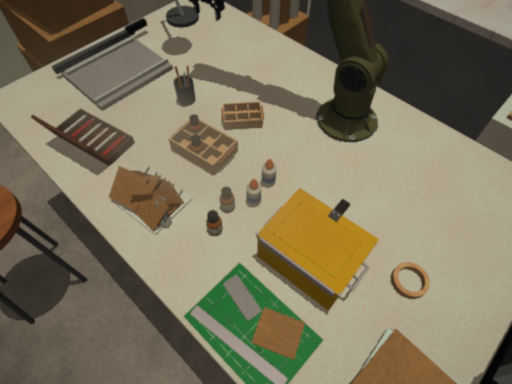

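View pics/top0.png

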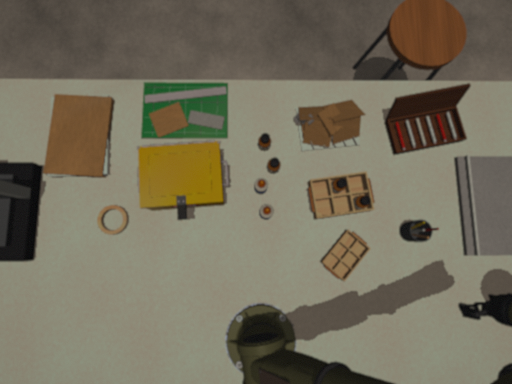

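The scene picture shows amber bottles at about (227,199) and (214,222), and glue bottles at (269,172) and (254,192). In the top picture the ambers are at (264,142) and (273,165), and the glue bottles at (261,185) and (266,211).

There are two caddies in the top picture: (340,195), large, with two ambers in it, and (345,254), small and empty. The large one fits because of the two bottles; its size still has to be checked. The lid grip is at top (182,208) and scene (341,209).

```bash
cat > h.py <<'E'
import numpy as np, cv2
from cell import r
C={n:r.camera_info(n) for n in("scene","top")}
def ray(n,p):
    c=C[n];R=np.array(c["R"]);d=R.T@[(p[0]-c["cx"])/c["fx"],(p[1]-c["cy"])/c["fy"],1.]
    return -R.T@c["t"],d/np.linalg.norm(d)
def onz(n,p,z):
    o,d=ray(n,p);return o+d*(z-o[2])/d[2]
def tri(ps,pt):
    a,u=ray("scene",ps);b,v=ray("top",pt)
    s=np.linalg.lstsq(np.c_[u,-v],b-a,rcond=None)[0]
    P,Q=a+u*s[0],b+v*s[1];return (P+Q)/2,np.linalg.norm(P-Q)
def proj(n,X):
    c=C[n];p=np.array(c["R"])@X+c["t"];return np.array([c["fx"]*p[0]/p[2]+c["cx"],c["fy"]*p[1]/p[2]+c["cy"]])
def blobs(n,im,mask,roi,amin=8):
    x0,y0,x1,y1=roi;m=np.zeros_like(mask);m[y0:y1,x0:x1]=mask[y0:y1,x0:x1]
    k,l,s,c=cv2.connectedComponentsWithStats(m)
    return [(np.round(c[i],1).tolist(),int(s[i,4]),s[i,:4].tolist()) for i in range(1,k) if s[i,4]>=amin]
E
python3 - <<'E'
from h import *
T=cv2.imread("pics/top0.png");S=cv2.imread("pics/scene0.png")
for n,im,roi in(("top",T,(240,125,380,222)),("scene",S,(165,105,285,240))):
    hsv=cv2.cvtColor(im,cv2.COLOR_BGR2HSV)
    print(n,"dark");[print(b) for b in blobs(n,im,(hsv[...,2]<60).astype(np.uint8),roi)]
    print(n,"orange");[print(b) for b in blobs(n,im,((hsv[...,1]>140)&(hsv[...,2]>150)&(hsv[...,0]<20)).astype(np.uint8),roi,3)]
a=cv2.resize(T[125:285,225:385],(560,560),interpolation=cv2.INTER_CUBIC)
cv2.imwrite("pics/cropT.png",a)
b=cv2.resize(S[95:240,155:290],(540,580),interpolation=cv2.INTER_CUBIC)
cv2.imwrite("pics/cropS.png",b)
E
```

```text
top dark
([264.4, 138.6], 68, [260, 134, 9, 10])
([274.0, 162.8], 68, [270, 158, 9, 10])
([364.0, 181.5], 31, [362, 175, 5, 14])
([341.5, 183.0], 94, [336, 178, 12, 13])
([364.8, 200.0], 91, [360, 193, 10, 14])
top orange
scene dark
([212.5, 217.2], 91, [208, 212, 10, 11])
scene orange
([269.3, 159.7], 3, [269, 159, 2, 2])
([253.3, 179.7], 3, [253, 179, 2, 2])
([278.5, 210.5], 6, [276, 208, 6, 6])
([274.0, 216.0], 3, [273, 215, 3, 3])
([267.5, 222.5], 8, [264, 219, 8, 8])
```

View pics/cropT.png

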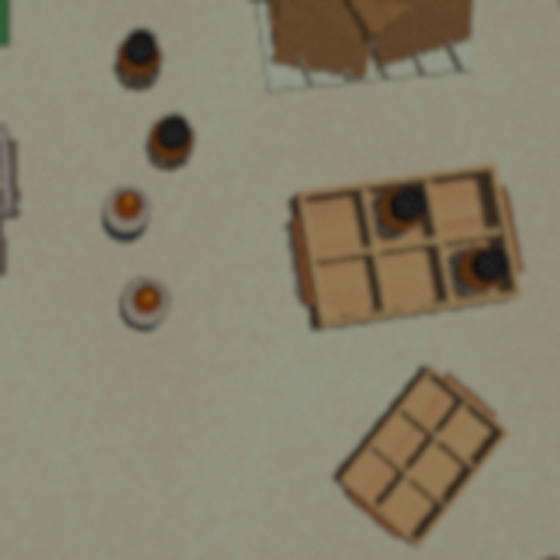

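View pics/cropS.png

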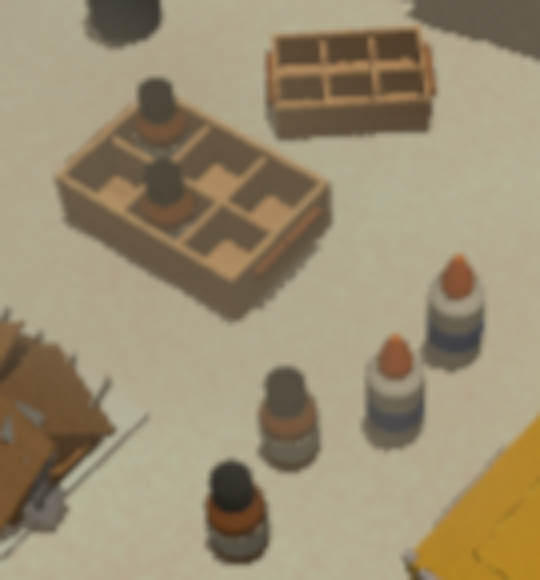

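In the top crop the ambers are the upper two of the row, with caps at (141,43) and (174,129), and the glue bottles are below them. The caddy's rim corners are near (295,197), (493,167), (518,294) and (314,328), and its four empty cells are plain to see. The small caddy is empty. Next I triangulate.

```bash
python3 - <<'E'
from h import *
ct=lambda x,y:(225+x/3.5-.36,125+y/3.5-.36); cs=lambda x,y:(155+x/4-.38,95+y/4-.38)
np.set_printoptions(precision=1,suppress=True)
print("cam",ray("top",(0,0))[0],ray("scene",(0,0))[0])
for k,s,t in(("A cap",(232,474),(142,42)),("B cap",(286,378),(175,127)),("c3",(163,170),(407,199)),("c4",(157,88),(491,262)),
 ("glue1 tip",(395,338),(127,203)),("glue2 tip",(459,257),(147,297)),
 ("rim farR..",(60,178),(491,168)),("rim UL",(237,280),(296,196)),("rim LL",(328,184),(315,327)),("mid end L",(283,231),(305,262))):
    print(k,*tri(cs(*s),ct(*t)))
q=[onz("top",ct(*p),60) for p in((296,196),(491,168),(517,293),(315,327))]
print(np.array(q));print([np.linalg.norm(q[i]-q[(i+1)%4]) for i in range(4)],np.mean(q,0))
s=[onz("top",ct(*p),40) for p in((428,368),(503,431),(414,543),(337,478))]
print("small",[np.linalg.norm(s[i]-s[(i+1)%4]) for i in range(4)],np.mean(s,0))
for p in ((141,66),(172,152)): print("base-ish shoulder",onz("top",ct(*p),0))
print("grip",tri((341,209),(182,208)))
S=cv2.imread("pics/scene0.png");T=cv2.imread("pics/top0.png")
a=cv2.resize(T[130:225,125:240],(460,380),interpolation=cv2.INTER_CUBIC);b=cv2.resize(S[180:310,250:390],(420,390),interpolation=cv2.INTER_CUBIC)
cv2.imwrite("pics/chest.png",np.hstack([np.vstack([a,np.zeros((10,460,3),np.uint8)]),b[:390]][:1]+[b]) )
E
```

```text
cam [ 318.6   45.2 1303.1] [1005.8  459.  1063.7]
A cap [687.8 -18.5  99.8] 4.602996640090807
B cap [601.3 -50.1 102.2] 3.6272292845636978
c3 [ 529.  -274.1  109. ] 0.818056924051572
c4 [ 467.8 -353.   106.6] 0.9315884677548152
glue1 tip [524.1  -3.8 121.8] 1.4091697488314607
glue2 tip [433.7 -20.9 125.7] 0.1944017156608052
rim farR.. [ 570.9 -376.7   52.1] 0.8991579040525667
rim UL [ 541.3 -175.5   56.8] 1.5909514924850419
rim LL [ 411.4 -192.7   58.1] 4.926241702657532
mid end L [ 475.8 -184.4   56.3] 3.061888557681299
[[ 541.2 -175.6   60. ]
 [ 569.6 -374.5   60. ]
 [ 442.7 -393.2   60. ]
 [ 409.8 -190.3   60. ]]
[np.float64(200.88878145366962), np.float64(128.26235505609603), np.float64(205.6010766297655), np.float64(132.22617140591618)] [ 490.8 -283.4   60. ]
small [np.float64(95.20603217421309), np.float64(142.49521952205706), np.float64(96.3933305067239), np.float64(143.2718150879559)] [ 285.1 -294.7   40. ]
base-ish shoulder [693.4 -24.4   0. ]
base-ish shoulder [599.5 -56.2   0. ]
grip (array([436.4, 256.2, 139.8]), np.float64(7.768794230854832))
```

View pics/chest.png

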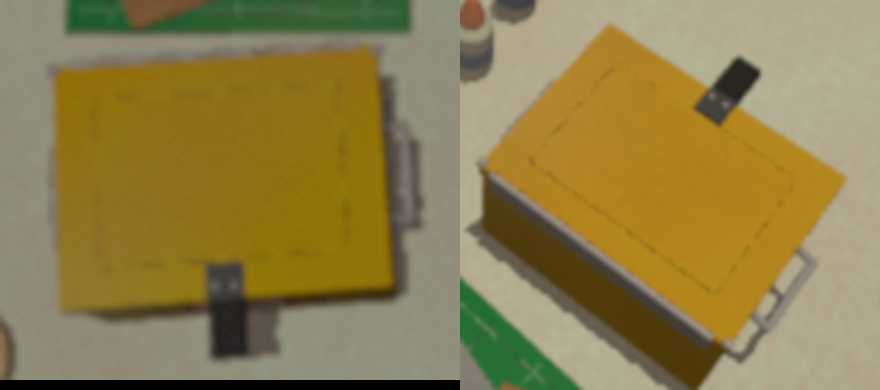

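The large caddy at (340,195) measures about 203 x 132 mm, which fits 204 x 138. The small one measures about 143 x 96 mm. So the large one is meant: centre about (491,-284), yaw about 8 degrees, and its own axes run nearly along the world's. In the chest crop the grip is black and pokes out of the front edge, at about left (228,328) and right (740,78).

The target cells are (33,66) at world (514,-214) and (-33,66) at world (449,-223). First I move above amber A at (689,-19).

```bash
python3 -m handwheel '[[[532,586,0],[0,0,-6.5],100],[[532,586,0],[0,0,-6.5],100],[[532,586,0],[0,0,-6.5],100],[[532,586,0],[0,0,-6.5],100],[[532,586,0],[0,0,-6.5],100],[[532,586,0],[0,0,-6.5],100],[[532,586,0],[0,0,-6.5],100],[[532,586,0],[0,0,-6.5],100],[[532,586,0],[0,0,-6.5],100],[[532,586,0],[0,0,-6.5],100],[[532,586,0],[0,0,-6.5],100],[[532,586,0],[0,0,-6.5],100],[[532,586,0],[0,0,-6.5],100],[[532,586,0],[0,0,-6.5],100],[[532,586,0],[0,0,-6.5],100],[[532,586,0],[0,0,-6.5],100],[[532,586,0],[0,0,-6.5],100],[[532,586,0],[0,0,-6.5],100]]'
```

```text
clock: 2.35
eef_pos: [688.1, -19.9, 242.6]
eef_rot: [3.141, -0.0, 0.138]
force: [0.8, 0.1, 0.5]
opening: 85.4
finger_force: 0.0
```

```bash
python3 -m handwheel '[[[0.5,1,-60],[0,0,0],100],[[0.5,1,-110],[0,0,0],100],[[0.5,1,-140],[0,0,0],100],[[0.5,1,-162],[0,0,0],100],[[0.5,1,-162],[0,0,0],100],[[0.5,1,-162],[0,0,0],70],[[0.5,1,-162],[0,0,0],55],[[0.5,1,-162],[0,0,0],45],[[0.5,1,-162],[0,0,0],35],[[0.5,1,-162],[0,0,0],25],[[0.5,1,-162],[0,0,0],20],[[0.5,1,-162],[0,0,0],20],[[0.5,1,-162],[0,0,0],20],[[0.5,1,-162],[0,0,0],20]]'
```

```text
clock: 4.1
eef_pos: [689.3, -17.9, 81.3]
eef_rot: [3.142, -0.002, 0.139]
force: [-0.3, 1.2, 6.3]
opening: 31.1
finger_force: 59.1
```

```bash
python3 -m handwheel '[[[0,0,10],[0,0,0],20],[[0,0,30],[0,0,0],20],[[0,0,60],[0,0,0],20],[[0,0,100],[0,0,0],20],[[0,0,130],[0,0,0],20],[[0,0,130],[0,0,0],20]]'
python3 - <<'E'
from h import *
s=r.get_state();print(s["eef_pos"],s["opening"],s["force"])
T=r.grab_frame("top")[:,:,::-1];S=r.grab_frame("scene")[:,:,::-1]
pt=proj("top",s["eef_pos"]);ps=proj("scene",s["eef_pos"]);print(pt,ps)
f=lambda I,p:cv2.resize(I[int(p[1])-40:int(p[1])+50,int(p[0])-45:int(p[0])+45],(400,400),interpolation=cv2.INTER_CUBIC)
cv2.imwrite("pics/heldA.png",np.hstack([f(T,pt),f(S,ps)]))
E
```

```text
clock: 4.85
eef_pos: [690.0, -18.0, 213.3]
eef_rot: [3.141, -0.005, 0.139]
force: [-0.7, 0.0, -2.2]
opening: 31.4
finger_force: 59.5
[689.98343666 -18.04446563 213.26130202] 31.354347200468194 [-0.70444738  0.0457049  -2.20104091]
[266.31278613 125.73822984] [207.58698047 192.52026982]
```

View pics/heldA.png

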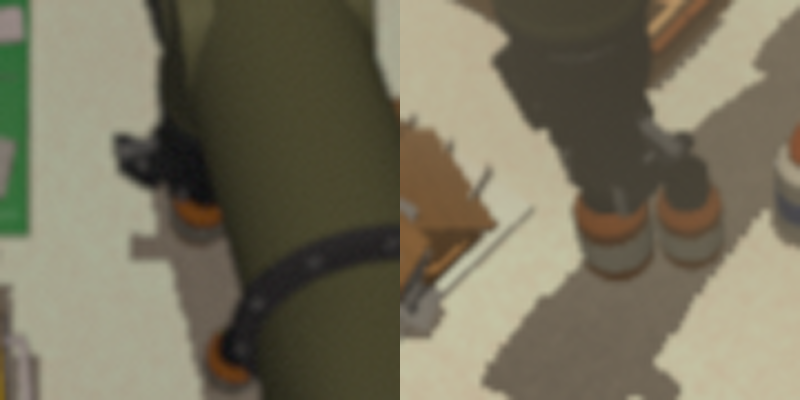

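```bash
python3 -m handwheel '[[[-40,-45,0],[0,0,0],20],[[-80,-90,0],[0,0,0],20],[[-115,-130,0],[0,0,0],20],[[-145,-164,0],[0,0,0],20],[[-165,-187,0],[0,0,0],20],[[-173,-196,0],[0,0,0],20],[[-173,-196,0],[0,0,0],20],[[-173,-196,0],[0,0,0],20]]'
python3 - <<'E'
from h import *
s=r.get_state();p=s["eef_pos"];print(p,s["opening"],s["force"])
T=r.grab_frame("top")[:,:,::-1];S=r.grab_frame("scene")[:,:,::-1]
f=lambda I,p:cv2.resize(I[int(p[1])-45:int(p[1])+55,int(p[0])-50:int(p[0])+50],(400,400),interpolation=cv2.INTER_CUBIC)
pt=proj("top",p);ps=proj("scene",p);print(pt,ps)
cv2.imwrite("pics/overA.png",np.hstack([f(T,pt),f(S,ps)]))
E
```

```text
clock: 5.95
eef_pos: [516.8, -212.5, 210.0]
eef_rot: [-3.14, -0.0, 0.142]
force: [0.4, -0.1, -1.3]
opening: 31.5
finger_force: 59.7
[ 516.81017285 -212.48152541  209.99573748] 31.54522852711951 [ 0.39623688 -0.07063606 -1.30348901]
[329.6354825  179.81978451] [207.09601333 123.57263388]
```

View pics/overA.png

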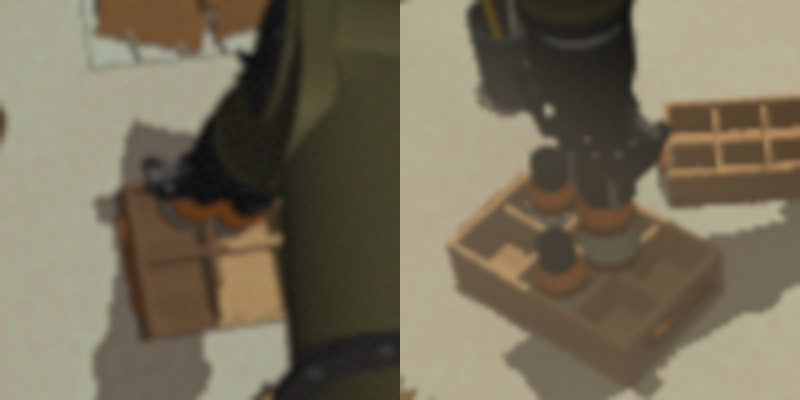

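```bash
python3 -m handwheel '[[[0,-1,-35],[0,0,0],20],[[0,-1,-55],[0,0,0],20],[[0,-1,-68],[0,0,0],20],[[0,-1,-75],[0,0,0],20],[[0,-1,-80],[0,0,0],20],[[0,-1,-80],[0,0,0],20]]'
```

```text
clock: 6.8
eef_pos: [515.9, -215.1, 130.4]
eef_rot: [3.142, -0.0, 0.139]
force: [-0.0, 0.5, -0.8]
opening: 31.4
finger_force: 59.8
```

```bash
python3 -m handwheel '[[[0,0,-15],[0,0,0],20],[[0,0,-28],[0,0,0],20],[[0,0,-36],[0,0,0],20],[[0,0,-40],[0,0,0],20],[[0,0,-42],[0,0,0],20],[[0,0,-42],[0,0,0],20],[[0,0,-42],[0,0,0],20]]'
```

```text
clock: 7.68
eef_pos: [516.0, -215.2, 88.6]
eef_rot: [3.141, -0.001, 0.139]
force: [-0.8, -0.3, -2.0]
opening: 31.6
finger_force: 59.8
```

Just above the floor. Lower a little more until it touches, then release part of the way.

```bash
python3 -m handwheel '[[[0,0,-1],[0,0,0],20],[[0,0,-2],[0,0,0],20],[[0,0,-2.5],[0,0,0],20],[[0,0,-2.5],[0,0,0],20]]'
```

```text
clock: 8.18
eef_pos: [516.4, -215.1, 87.2]
eef_rot: [3.141, -0.002, 0.139]
force: [-2.6, 2.6, 11.2]
opening: 31.4
finger_force: 61.1
```

```bash
python3 -m handwheel '[[[0,0,0.5],[0,0,0],40],[[0,0,0.5],[0,0,0],44],[[0,0,0.5],[0,0,0],48],[[0,0,0.5],[0,0,0],52],[[0,0,0.5],[0,0,0],52],[[0,0,15],[0,0,0],52],[[0,0,50],[0,0,0],52],[[0,0,100],[0,0,0],60],[[0,0,125],[0,0,0],80],[[0,0,125],[0,0,0],100]]'
```

```text
clock: 9.43
eef_pos: [517.0, -215.4, 213.9]
eef_rot: [3.139, -0.005, 0.139]
force: [-0.5, -0.3, -0.7]
opening: 84.0
finger_force: 0.0
```

```bash
python3 -m handwheel '[[[30,55,0],[0,0,0],100],[[58,110,0],[0,0,0],100],[[80,150,0],[0,0,0],100],[[86.5,165,0],[0,0,0],100],[[86.5,165,0],[0,0,0],100],[[86.5,165,0],[0,0,0],100]]'
python3 - <<'E'
from h import *
print(r.get_state()["eef_pos"])
for n,roi in(("scene",(165,105,285,240)),("top",(290,150,385,230))):
    I=r.grab_frame(n)[:,:,::-1];cv2.imwrite(f"pics/{n}1.png",I)
    V=cv2.cvtColor(I,cv2.COLOR_BGR2HSV)[...,2]
    print(n,[b for b in blobs(n,I,(V<60).astype(np.uint8),roi,20)])
for n in("top","scene"):print(proj(n,np.array([516,-214,102.])),proj(n,np.array([602,-50,96.])))
I=cv2.imread("pics/scene1.png");J=cv2.imread("pics/top1.png")
cv2.imwrite("pics/placedA.png",np.hstack([cv2.resize(J[150:230,290:380],(400,400),interpolation=cv2.INTER_CUBIC),cv2.resize(I[105:215,160:270],(400,400),interpolation=cv2.INTER_CUBIC)]))
E
```

```text
clock: 10.18
eef_pos: [601.5, -52.5, 210.4]
eef_rot: [3.14, 0.001, 0.137]
force: [0.1, -0.8, -0.5]
opening: 85.5
finger_force: 0.0
[601.47898694 -52.47256405 210.43862664]
scene [([221.2, 111.5], 332, [202, 105, 31, 18])]
top [([310.4, 192.4], 1481, [290, 150, 59, 80]), ([364.8, 200.2], 79, [360, 195, 10, 10])]
[322.85477422 185.7512008 ] [274.04757892 161.4524368 ]
[210.24428644 145.74215387] [225.52588047 190.23232694]
```

View pics/placedA.png

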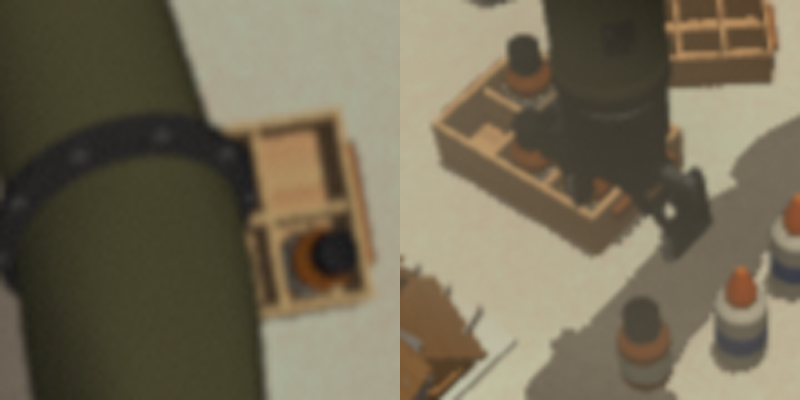

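Amber A stands in its cell: its amber shoulder shows at (600,185), behind the gripper. B's cap at (640,305) agrees with the estimate. I grasp B.

```bash
python3 -m handwheel '[[[1,2,-60],[0,0,0],100],[[1,2,-100],[0,0,0],100],[[1,2,-120],[0,0,0],100],[[1,2,-130],[0,0,0],100],[[1,2,-130],[0,0,0],70],[[1,2,-130],[0,0,0],55],[[1,2,-130],[0,0,0],45],[[1,2,-130],[0,0,0],35],[[1,2,-130],[0,0,0],25],[[1,2,-130],[0,0,0],20],[[1,2,-130],[0,0,0],20],[[1,2,-130],[0,0,0],20],[[1,2,-130],[0,0,0],20]]'
```

```text
clock: 11.9
eef_pos: [603.9, -48.2, 81.9]
eef_rot: [3.141, -0.002, 0.139]
force: [-0.0, -1.0, 5.8]
opening: 31.2
finger_force: 59.2
```

```bash
python3 -m handwheel '[[[0,0,10],[0,0,0],20],[[0,0,30],[0,0,0],20],[[0,0,70],[0,0,0],20],[[0,0,110],[0,0,0],20],[[0,0,130],[0,0,0],20],[[-20,-23,130],[0,0,0],20],[[-55,-63,130],[0,0,0],20],[[-90,-103,130],[0,0,0],20],[[-120,-138,130],[0,0,0],20],[[-142,-163,130],[0,0,0],20],[[-153,-175,130],[0,0,0],20],[[-153,-175,130],[0,0,0],20],[[-153,-175,130],[0,0,0],20],[[-153,-175,130],[0,0,0],20]]'
python3 - <<'E'
from h import *
p=r.get_state()["eef_pos"];print(p)
c=[449,-223,60]
for n in("scene","top"):
    I=r.grab_frame(n)[:,:,::-1];cv2.imwrite(f"pics/{n}2.png",I);print(n,proj(n,p-[1,0,p[2]-130]),proj(n,np.array(c)))
I=cv2.imread("pics/scene2.png");J=cv2.imread("pics/top2.png")
cv2.imwrite("pics/overB.png",np.hstack([cv2.resize(J[155:235,290:370],(400,400),interpolation=cv2.INTER_CUBIC),cv2.resize(I[105:185,170:250],(400,400),interpolation=cv2.INTER_CUBIC)]))
E
```

```text
clock: 13.65
eef_pos: [451.3, -221.8, 210.8]
eef_rot: [-3.141, -0.001, 0.142]
force: [0.9, 0.1, -3.2]
opening: 31.3
finger_force: 59.8
[ 451.28829956 -221.8172645   210.75814446]
scene [222.30739995 128.42363236] [223.69207168 141.71970697]
top [327.75276607 204.10012341] [323.63361087 206.73404342]
```

View pics/overB.png

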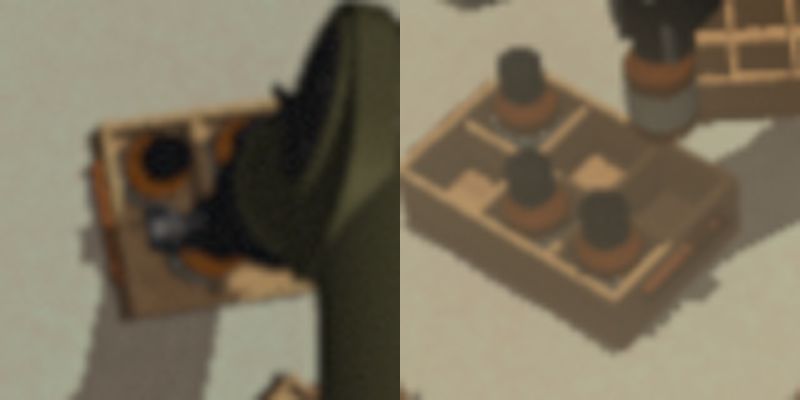

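Amber A is well inside its cell, with its cap at (605,215) in the right half. B hangs with its foot at (660,130), and its cell's centre is at about (668,184), as projected. I lower it.

```bash
python3 -m handwheel '[[[-0.5,0,-35],[0,0,0],20],[[-0.5,0,-55],[0,0,0],20],[[-0.5,0,-68],[0,0,0],20],[[-0.5,0,-75],[0,0,0],20],[[-0.5,0,-80],[0,0,0],20],[[-0.5,0,-80],[0,0,0],20]]'
```

```text
clock: 14.5
eef_pos: [449.9, -223.2, 130.9]
eef_rot: [3.141, -0.0, 0.139]
force: [-0.0, 0.3, -1.5]
opening: 31.4
finger_force: 59.8
```

```bash
python3 -m handwheel '[[[0,0,-15],[0,0,0],20],[[0,0,-28],[0,0,0],20],[[0,0,-36],[0,0,0],20],[[0,0,-40],[0,0,0],20],[[0,0,-42],[0,0,0],20],[[0,0,-43],[0,0,0],20],[[0,0,-43],[0,0,0],20]]'
```

```text
clock: 15.38
eef_pos: [450.0, -223.2, 88.0]
eef_rot: [3.141, -0.0, 0.139]
force: [0.8, 0.0, -1.9]
opening: 31.3
finger_force: 59.9
```

```bash
python3 -m handwheel '[[[0,0,-0.7],[0,0,0],20],[[0,0,-1.2],[0,0,0],20],[[0,0,-1.2],[0,0,0],20]]'
```

```text
clock: 15.75
eef_pos: [450.2, -223.3, 87.8]
eef_rot: [3.14, -0.001, 0.139]
force: [-1.9, 1.0, 10.4]
opening: 31.2
finger_force: 61.4
```

```bash
python3 -m handwheel '[[[0,0,0.3],[0,0,0],40],[[0,0,0.3],[0,0,0],44],[[0,0,0.3],[0,0,0],48],[[0,0,0.3],[0,0,0],52],[[0,0,0.3],[0,0,0],52],[[0,0,0.3],[0,0,0],52],[[0,0,15],[0,0,0],52],[[0,0,50],[0,0,0],52],[[0,0,100],[0,0,0],60],[[0,0,155],[0,0,0],80],[[0,0,170],[0,0,0],100],[[0,0,170],[0,0,0],100]]'
python3 - <<'E'
from h import *
np.set_printoptions(precision=1,suppress=True)
S=cv2.imread("pics/scene0.png");T=cv2.imread("pics/top0.png")
P={}
for n,im,roi in(("top",T,(125,130,240,225)),("scene",S,(250,180,390,310))):
    h=cv2.cvtColor(im,cv2.COLOR_BGR2HSV);x0,y0,x1,y1=roi
    m=((h[...,1]>150)&(h[...,0]>17)&(h[...,0]<32)&(h[...,2]>110)).astype(np.uint8)
    mm=np.zeros_like(m);mm[y0:y1,x0:x1]=m[y0:y1,x0:x1]
    c=max(cv2.findContours(mm,0,2)[0],key=cv2.contourArea)
    print(n,cv2.boxPoints(cv2.minAreaRect(c)).tolist(),cv2.approxPolyDP(cv2.convexHull(c),4,True)[:,0].tolist())
    print("dark",blobs(n,im,(h[...,2]<55).astype(np.uint8),(170,180,200,225) if n=="top" else (320,195,360,225)))
E
```

```text
clock: 17.25
eef_pos: [450.3, -223.3, 258.6]
eef_rot: [3.139, -0.003, 0.139]
force: [-0.1, 0.8, 0.2]
opening: 85.1
finger_force: 0.0
top [[136.32330322265625, 147.32034301757812], [218.553955078125, 141.68807983398438], [222.662109375, 201.66696166992188], [140.43145751953125, 207.29922485351562]] [[218, 144], [221, 201], [141, 206], [141, 147]]
dark [([182.1, 211.0], 114, [178, 204, 9, 15])]
scene [[256.6089782714844, 235.22999572753906], [297.6728210449219, 179.7577667236328], [379.3374328613281, 240.21080017089844], [338.2735900878906, 295.68304443359375]] [[299, 189], [377, 239], [336, 294], [258, 236]]
dark [([341.9, 206.3], 101, [336, 200, 13, 13])]
```

```bash
python3 - <<'E'
from h import *
np.set_printoptions(precision=1,suppress=True)
ct=lambda x,y:(125+x/4-.38,130+y/4-.38); cs=lambda x,y:(250+(x-460)/3-.33,180+y/3-.33)
for k,s,t in(("FR",(610,25),(393,290)),("FL",(845,178),(63,311)),("BR",(483,160),(378,48)),("BL",(720,341),(55,72)),("grip root",(722,114),(228,302)),("grip end",(748,66),(229,356))):
    X,e=tri(cs(*s),ct(*t));print(k,X,e, onz("top",ct(*t),139)[:2],onz("scene",cs(*s),139)[:2])
E
```

```text
FR [457.1 123.  132.3] 2.326100959614244 [456.9 121.5] [460.5 126.4]
FL [440.4 388.4 136.9] 3.0409236821613455 [440.8 386.3] [440.8 389.8]
BR [658.4 137.3 140.1] 3.8936695750255743 [659.8 135.8] [657.  138.6]
BL [640.3 400.1 138.5] 4.649675371248104 [639.2 402.1] [641.7 398.2]
grip root [449.8 261.  111.4] 3.741510318022733 [447.6 254.4] [464.9 268.3]
grip end [403.8 253.3 137.9] 1.6839550476060796 [404.1 252.4] [404.1 254.3]
```

```bash
python3 -m handwheel '[[[10,50,0],[0,0,-2],100],[[10,110,0],[0,0,-4.2],100],[[10,170,0],[0,0,-4.2],100],[[5,230,0],[0,0,-4.2],100],[[-5,290,0],[0,0,-4.2],100],[[-15,350,0],[0,0,-4.2],100],[[-25,410,0],[0,0,-4.2],100],[[-30,455,0],[0,0,-4.2],100],[[-30,477,0],[0,0,-4.2],100],[[-30,477,0],[0,0,-4.2],100],[[-30,477,0],[0,0,-4.2],100],[[-30,477,0],[0,0,-4.2],100]]'
python3 - <<'E'
from h import *
for n,roi in(("scene",(320,150,420,250)),("top",(290,150,385,230))):
    I=r.grab_frame(n)[:,:,::-1];cv2.imwrite(f"pics/{n}3.png",I)
    V=cv2.cvtColor(I,cv2.COLOR_BGR2HSV)[...,2]
    print(n,[b for b in blobs(n,I,(V<60).astype(np.uint8),roi,20)])
for X in((514,-214,102.),(449,-223,102.),(529,-274,102),(468,-353,102)):print(proj("top",np.array(X)))
E
```

```text
clock: 18.75
eef_pos: [420.0, 252.5, 256.3]
eef_rot: [3.141, 0.0, 0.064]
force: [0.3, 0.4, -1.2]
opening: 85.3
finger_force: 0.0
scene [([360.6, 164.2], 1096, [329, 150, 57, 41]), ([338.8, 210.0], 181, [329, 200, 20, 21])]
top [([341.4, 182.7], 83, [337, 178, 10, 10]), ([322.9, 186.0], 78, [318, 182, 11, 9]), ([364.9, 200.0], 82, [360, 194, 10, 11]), ([326.6, 206.0], 76, [322, 202, 10, 9])]
[322.87688793 186.33334862]
[326.26810324 205.41787035]
[340.27513197 181.93864175]
[364.35578143 199.67978474]
```

The top view shows all four caps in the caddy at (323,186), (327,206), (341,183) and (365,200), as expected. I go down around the lid grip.

```bash
python3 -m handwheel '[[[0,1,-50],[0,0,0],100],[[0,1,-85],[0,0,0],100],[[0,1,-105],[0,0,0],100],[[0,1,-116],[0,0,0],100],[[0,1,-121],[0,0,0],100],[[0,1,-121],[0,0,0],80],[[0,1,-121],[0,0,0],60],[[0,1,-121],[0,0,0],50],[[0,1,-121],[0,0,0],40],[[0,1,-121],[0,0,0],30],[[0,1,-121],[0,0,0],20],[[0,1,-121],[0,0,0],20],[[0,1,-121],[0,0,0],20],[[0,1,-121],[0,0,0],20]]'
```

```text
clock: 20.6
eef_pos: [419.9, 255.8, 135.8]
eef_rot: [-3.14, -0.001, 0.067]
force: [-1.5, 5.5, 2.4]
opening: 28.6
finger_force: 60.4
```

```bash
python3 -m handwheel '[[[0,0,5],[0,0,0],20],[[0.2,0,10],[0,0,0],20],[[0.9,0,20],[0,0,0],20],[[2,0,30],[0,0,0],20],[[3.5,0,40],[0,0,0],20],[[5.5,0.4,50],[0,0,0],20],[[8,0.5,60],[0,0,0],20],[[10.7,0.7,70],[0,0,0],20],[[14,1,79],[0,0,0],20],[[17.7,1,89],[0,0,0],20],[[21.7,1.4,98],[0,0,0],20],[[21.7,1.4,98],[0,0,0],20]]'
```

```text
clock: 22.1
eef_pos: [442.8, 257.5, 233.3]
eef_rot: [-3.139, -0.002, 0.065]
force: [6.8, 9.2, -9.6]
opening: 28.6
finger_force: 60.0
```

```bash
python3 -m handwheel '[[[4.5,0.3,9],[0,0,0],20],[[9.4,0.6,18],[0,0,0],20],[[14.6,1,26.6],[0,0,0],20],[[20.3,1.3,35],[0,0,0],20],[[26.2,1.7,43],[0,0,0],20],[[32.6,2.1,51],[0,0,0],20],[[39.2,2.6,58.7],[0,0,0],20],[[46.3,3,66],[0,0,0],20],[[46.3,3,66],[0,0,0],20]]'
```

```text
clock: 23.22
eef_pos: [487.8, 260.8, 298.0]
eef_rot: [-3.139, 0.002, 0.067]
force: [4.5, 10.3, -12.2]
opening: 28.2
finger_force: 60.3
```

```bash
python3 -m handwheel '[[[7.3,0.5,7],[0,0,0],20],[[15,1,13.7],[0,0,0],20],[[22.8,1.5,20],[0,0,0],20],[[30.9,2,26],[0,0,0],20],[[39.3,2.6,31.7],[0,0,0],20],[[48,3.2,36.9],[0,0,0],20],[[48,3.2,36.9],[0,0,0],20],[[48,3.2,36.9],[0,0,0],20],[[48,3.2,36.9],[0,0,0],20]]'
python3 - <<'E'
from h import *
np.set_printoptions(precision=1,suppress=True)
print(r.get_state()["dq"])
for n in("scene","top"):
    I=r.grab_frame(n)[:,:,::-1];cv2.imwrite(f"pics/{n}4.png",I)
I=cv2.imread("pics/scene4.png");J=cv2.imread("pics/top4.png")
cv2.imwrite("pics/lid.png",np.hstack([cv2.resize(J[110:230,120:240],(390,390),interpolation=cv2.INTER_CUBIC),cv2.resize(I[140:300,240:400],(400,390),interpolation=cv2.INTER_CUBIC)]))
H=np.array([651,268.8,138]);a=np.array([-.998,-.066,0]);s=np.array([-.066,.998,0])
for th in(50,60,70):
    t=np.radians(th);d=a*np.cos(t)+np.array([0,0,1])*np.sin(t)
    for sg in(-134,134):
        X=H+204*d+s*sg;p=proj("top",X);q=proj("scene",X)
        print(th,sg,"topcrop",(p-[120,110])*3.25,"scenecrop",(q-[240,140])*[2.5,2.44]+[390,0])
E
```

```text
clock: 24.35
eef_pos: [533.6, 264.3, 333.9]
eef_rot: [-3.14, 0.006, 0.069]
force: [-1.4, 9.8, -10.5]
opening: 28.5
finger_force: 60.6
[-0. -0.  0.  0. -0.  0.  0.]
50 -134 topcrop [318.  196.8] scenecrop [512.   73.6]
50 134 topcrop [  9.4 217.2] scenecrop [742.7 219.8]
60 -134 topcrop [314.3 159. ] scenecrop [495.9  79.1]
60 134 topcrop [  1.  179.3] scenecrop [733.1 231.1]
70 -134 topcrop [310.8 118.3] scenecrop [476.6  90.1]
70 134 topcrop [ -5.6 138.4] scenecrop [719.2 248.4]
```

View pics/lid.png

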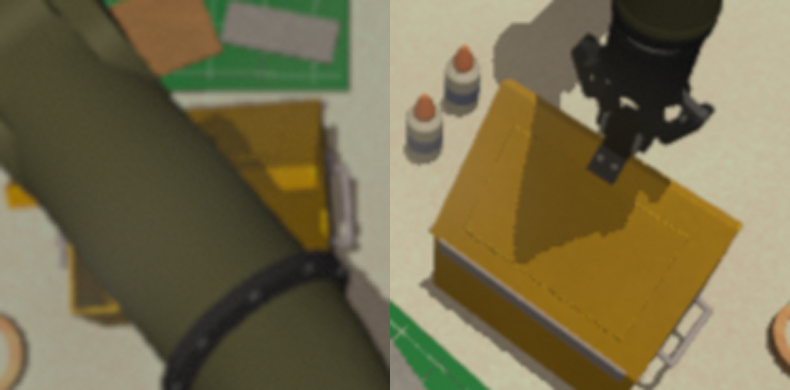

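The lid is open, held by the grip. In the right half its front corners are at (508,79) and (742,225), which suggests 52 to 60 degrees. I check this more exactly against the closed picture.

```bash
python3 - <<'E'
from h import *
from scipy.optimize import minimize_scalar
np.set_printoptions(precision=1,suppress=True)
H=np.array([651,268.8,138]);a=np.array([-.998,-.066,0]);s=np.array([-.066,.998,0])
def corner(th,sg):
    t=np.radians(th);return H+204*(a*np.cos(t)+np.array([0,0,1])*np.sin(t))+s*sg
closed={-134:np.array([299.7,188]),134:np.array([378,239])}
now={sg:np.array([240+(x-390)/2.5-.3,140+y/2.44-.3]) for sg,x,y in((-134,508,79),(134,742,225))}
for sg in closed:
    b=closed[sg]-proj("scene",corner(0,sg))
    f=lambda bb:minimize_scalar(lambda th:np.sum((proj("scene",corner(th,sg))+bb-now[sg])**2),bounds=(30,90),method="bounded")
    for bb in(b,0*b):
        m=f(bb);print(sg,"bias",bb,"theta",m.x,"res px",m.fun**.5)
    # ray intersect with the plane that this corner sweeps
    o,d=ray("scene",now[sg]);k=np.dot(H+s*sg-o,s)/np.dot(d,s);X=o+k*d-H
    print("swept plane: r",np.hypot(X@a,X[2]),"theta",np.degrees(np.arctan2(X[2],X@a)))
I=cv2.imread("pics/scene4.png");g=cv2.imread("pics/top4.png")
# lid's near corner in top view: yellow right edge
p=[120+323/3.25-.3,110+100/3.25-.3];print("back-right top",p,proj("top",H-134*s),proj("top",corner(60,-134)))
E
```

```text
-134 bias [0.4 1.6] theta 53.67407394353016 res px 0.24281421940077721
-134 bias [0. 0.] theta 53.85236353903282 res px 1.370728810017092
swept plane: r 198.9628928537257 theta 51.74841363793478
134 bias [-0.1  0.5] theta 52.59316500324126 res px 0.4920535300770621
134 bias [-0.  0.] theta 53.49728945695878 res px 0.7484530935619894
swept plane: r 192.0896420381295 theta 40.12946123399354
back-right top [219.08461538461538, 140.46923076923076] [219.4 141.7] [216.7 158.9]
```

The first fit left out the lid's skirt. At 60 degrees the scene camera looks onto the front skirt face, which moves the visible corners by about (+9,-3) crop pixels. That puts them at (505,76) and (742,228), against the measured (508,79) and (742,225). The TCP chord gives 59 to 61 degrees as well. I hold briefly to check that nothing creeps, then hand in.

```bash
python3 -m handwheel '[[[0,0,0],[0,0,0],20],[[0,0,0],[0,0,0],20],[[0,0,0],[0,0,0],20],[[0,0,0],[0,0,0],20]]'; python3 - <<'E'
from h import *
I=r.grab_frame("scene")[:,:,::-1];J=cv2.imread("pics/scene4.png")
d=cv2.absdiff(I,J)[140:300,240:400].max(2);print("changed px",(d>25).sum())
print(r.sign_off())
E
```

```text
clock: 24.95
eef_pos: [533.6, 264.2, 333.9]
eef_rot: [-3.14, 0.006, 0.069]
force: [-1.1, 9.2, -10.9]
opening: 28.8
finger_force: 60.6
changed px 0
the job is handed in; nothing more can be done
None
```

I handed the job in after about 25 s of the 70 s: both amber bottles stand released in empty caddy cells, and the gripper is holding the chest lid still at about 60 degrees (estimated from camera and arm position); the hand-in returned no verdict.

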